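Tighten the burr bolt of an opened coffee grinder with a T-handle hex key

ROBOT

A 6-joint arm with a two-finger parallel gripper is mounted at the origin on a cart in front of the work surface, level with it; the furniture and walls round the work are solid. World frame = base frame: x ahead of the robot, y to its left, z up, the work surface at z = 0. Lengths are in m, angles in rad, forces in N, time in s.
With the tool pointing down it reaches from about 0.15 to 0.775 m from the base axis. Payload 6.1 kg.
Tool frame: the origin (TCP) lies between the finger pads; the fingertips stand 19 mm ahead of it and the grasp point (between the pads) is the TCP; z points along the fingers, y is the direction in which the jaws open and shut (so a half turn about z gives the same grasp; the last joint's range is limited). The gripper opens to 85 mm and grips with 20 to 120 N. Pads are 22 mm wide; open, the fingers measure 114 mm over their backs; the gripper's body (76 mm by 85 mm) begins 54 mm behind the grasp point. The pads swing forward as they close: fully open they stand 13 mm farther back than shut.
Start: joints at [-1.171, 0.126, -0.04, 1.405, 0, 1.571], TCP at [0.204, -0.484, 0.25] pointing down, gripper open.
Joint ranges: [-2.72, 2.72], [-0.95, 1.95], [-1.27, 1.35], [-1.78, 2.02], [-1.46, 1.47], [-3.14, 3.14]. Speed limits (rad/s): [2.39, 2.39, 3.01, 3.14, 3.14, 3.14].

INTERFACE

Orientations are given as a unit quaternion [x, y, z, w].
In Python, from station import read_state, camera, camera_info, close_job, search_frame, trace gives the robot as it stands. The module is installed in compiled form; this text tells all that it offers.
- The arm moves only by the tool arm_command, never from a script. Its argument "deltas" is one flat list of numbers, 5 for each row, row after row: the closure, from 0 (fully open) to 1 (shut), then the shift along the tool's x, y, z in m, then the turn about the tool's z in degrees. In form: [fingers, tx, ty, tz, twist, fingers, tx, ty, tz, twist, ...]. A call has 1 to 5 rows; each row is the pose to reach, as a shift and turn from the pose commanded when the call began, along the tool's axes at that moment; what a row does not reach only later rows make up. A row lasts 1/10 s, in which the tool goes at most 50 mm and 8.59 degrees, less where a joint would pass 70% of its speed; a pose out of reach is approached as far as the arm can. A call with a gripper value outside its range is refused whole. The fingers move at their own pace and stop on an object; "squeeze" is the grip in N (left out, the last holds). Time passes only in rows, so rows that repeat a pose let the fingers close. It gives the time, the measured TCP pose, the force and the opening at its end, in the units of the state.
- read_state(): the state, without advancing time (a new reading comes with each control period).
- camera(name): name is "scene" or "top" or "wrist"; returns the picture (400x640x3 uint8, blue, green, red); there is no depth.
- camera_info(name): a dict with "fx", "fy", "cx", "cy" (pixels), "R" (3x3) and "t" (3): a world point X has camera coordinates R X + t. Camera axes: x right, y down, z forward; pixel columns grow to the right and rows downward; lengths in m; the calibration is good to about 2 mm. A picture is of the moment at which its call begins: read the wrist's pose just before it. camera_info takes no time and is no camera call; for the wrist camera it gives the pose at the moment of the call.
- close_job(): hands the job in, once; it reports no verdict.
Trained networks look in the newest picture that a camera, given by its name, has taken for a name from the list of things; names that differ only in an ending like _2 or _b are one class to them, and where a whole thing is asked for, a point or a joint stands for the part that bears it (a point fixed in the world has none). Each returns a list of dicts, best first, with "p" (0 to 1); they miss things now and then, are a little off and sometimes report something else, mostly with a low value. They report only what shows in the picture. A call takes as long as a camera call. They do not tell look-alikes from the thing itself.
- search_frame(camera, query): "point" ([x, y, z] in m, in world coordinates, good to about 4 mm: the middle of the surface that is visible of it).
- trace(camera, query): "pixels" (400x640 bool, what is visible of it).
The state is a dict: "t": time; "qpos": joint angles; "qvel": joint speeds; "joint_torque": joint torques, N m; "tool_pos": TCP position; "tool_rot": TCP orientation; "ft_force": force on the tool from outside, world axes, zero at the start; "torque": the same for the moment, N m; "grip_width": finger opening in m.
Only numpy, scipy, OpenCV 4.12 (cv2) and the standard library are available. Lean on these libraries where they do the work, as an engineer would, in place of code of your own. Each camera call takes 0.05 s, during which the arm holds its last target. There are 200 camera calls.

TASK

The burr bolt of the opened coffee grinder has only been run down by hand. Take the T-handle hex key out of its wooden stand, feel gently for the bolt's socket until the key drops fully home, and only then turn it clockwise until the bolt comes up firm against its stop; do not lean on the key or force the bolt beyond that. Then stand the key upright in its hole in the stand again and let go of it, leaving the parts laid out round the grinder where they are.

Things in the scene. Friction and masses are not known exactly. Their poses are not given: they have to be found in the camera images.
- key_grip (a point): centre of the red moulded grip of the T-handle hex key: a bar 98 mm long (this point's y axis), 17 mm thick (x axis; pinch it across this) and 30 mm high (z axis, up along the blade). The steel blade leaves the middle of its underside and ends 130 mm straight below this point. The key weighs 110 to 180 g and starts upright in the stand
- hex_key: the same key: origin at the centre of the blade's tip, z axis up along the blade, y axis along the grip. Blade: hexagonal, 10 mm across flats, 11.5 mm across corners, tip lightly chamfered
- key_tip (a point): centre of the tip of the key's blade, 130 mm below key_grip; same axes as the key
- grinder: dark grey coffee grinder without its hopper, 200 x 126 mm, fixed; origin on the worktop straight under the burr axis. On top an open burr chamber: bright knurled collar, 96 mm outside, 84 mm inside diameter, rim 149 mm above the worktop; in it the steel cone of the burr, its flat nose 32 mm wide and 142 mm above the worktop. The gearbox holds the burr against turning
- bolt_head (a point): centre of the top of the black burr bolt's head, on the burr axis, 138 mm above the worktop; z axis up. The head is 18 mm wide and lies 4 mm deep in a 21 mm bore in the burr's nose. In it is a hex socket for the key, 8 mm deep. How the socket's hexagon is turned differs from start to start; neither these axes nor the joint value tell it
- bolt (a joint): how far the burr bolt has been tightened, rad: starts between 0 and 0.3, is tight against its stop at 0.9; grows as it is turned clockwise seen from above. It turns stiffly (0.15 N m) and stays where it is left; at the stop the torque climbs at once, and 0.3 to 0.4 N m is enough there
- stand_hole (a point): centre of the mouth of the key's hole in the top of the key stand; z axis up. The hole is round, 13 mm in diameter with a 3 mm bevel, 48 mm deep: the key stands on its bottom with the grip's centre 82 mm above this point
- hopper: clear plastic bean hopper with black rims, 128 mm wide, 118 mm high, standing upside down behind the key stand; leave alone; origin at its underside
- upper_burr: bright knurled ring, the upper burr, 82 mm in diameter, 24 mm high, drying on the black drip tray; leave alone; origin at its underside
- brush: flat cleaning brush, 150 mm long, lying on the worktop; leave alone; origin at its underside, half-way along
- socket_bottom (a point): centre of the socket's flat bottom, 8 mm below bolt_head: here the tip of a key that is fully home stands. The mouth is a round countersink 12.6 mm wide and 1.5 mm deep that centres the tip. Within any 60 degrees of turning the key finds one angle (give or take a few degrees) at which it drops in; at other angles it stays up in the mouth, 6 to 7 mm above this point
- key_stand: dark wooden block with a rubber foot, 56 x 84 mm, 58 mm high, fixed; origin on the worktop straight under the hole. Four small bent steel keys, up to 26 mm high, stand in its top 25 mm beside the hole, on its +x side
Mind the look-alikes: they are no part of the job. What is shaped like the key_stand but pink or purple is not meant. Leave any blue look-alike of the hex_key alone.

How it is judged:
By the outcome, as a careful person would: the job done as asked, in the order asked, and still so for the second after the job is handed in, with the robot touching nothing.
It also fails if it takes over 72 s, if anything falls off the work surface, if the arm or the gripper's body presses on something with over 40 N, if the wrist force passes 120 N, or if a joint passes its speed limit or range.

## Working session

There is one attempt and no reset: what is moved stays moved. The work goes in short steps, Python scripts to look and compute and a tool call to move; the robot and the scene stay as the last step left them, time stands still between calls to the robot, and variables do not carry over. Pictures are saved under pics/ and viewed, about 8 in all and at most 12, crops included, and the job is handed in when it is done.

Besides the shell and the picture viewer there is one more tool, called after "Request:" as name(argument=value, ...) on one line, values as JSON. arm_command: Moves the arm, as the interface text tells. Its arguments: {"type":"object","properties":{"deltas":{"type":"array","items":{"type":"number"}},"squeeze":{"type":"number"}},"required":["deltas"]}

```bash
mkdir -p pics; python3 - <<'E'
from station import *
import cv2,numpy as np
s=read_state();print(s['t'],s['tool_pos'],s['tool_rot'],s['ft_force'],s['grip_width'])
a=camera("scene");b=camera("top")
for c in("scene","top"):
    i=camera_info(c);print(c,i['fx'],np.round(i['R'],3).tolist(),np.round(i['t'],3))
    for q in("hex_key","key_grip","key_stand","grinder","bolt_head","stand_hole"):
        print(c,q,[(np.round(d['point'],3).tolist(),round(d['p'],2)) for d in search_frame(c,q)[:4]])
cv2.imwrite('pics/s.png',a);cv2.imwrite('pics/t.png',b)
E
```

```text
0.0 [ 0.20419001 -0.48325947  0.24951516] [ 9.80090855e-01  1.98547920e-01 -1.62035269e-04 -7.82606710e-04] [-0.01869884 -0.30225053  0.08062069] 0.08547949215210889
scene 443.0378308226092 [[-0.787, -0.617, -0.026], [-0.241, 0.346, -0.907], [0.568, -0.707, -0.421]] [0.579 0.136 1.258]
scene hex_key [([0.461, 0.173, 0.145], 0.87), ([0.531, 0.666, 0.128], 0.63)]
scene key_grip [([0.462, 0.176, 0.14], 0.73), ([0.534, 0.666, 0.13], 0.67), ([0.652, 0.18, 0.098], 0.25)]
scene key_stand [([0.435, 0.558, 0.047], 0.9), ([0.581, 0.537, 0.045], 0.88), ([0.453, 0.189, 0.042], 0.7)]
scene grinder [([0.537, 0.388, 0.094], 0.68)]
scene bolt_head [([0.536, 0.388, 0.097], 0.91)]
scene stand_hole [([0.44, 0.564, 0.047], 0.93), ([0.58, 0.535, 0.041], 0.79), ([0.452, 0.191, 0.043], 0.65)]
top 520.9812789387915 [[0.002, -1.0, -0.01], [-0.98, 0.0, -0.198], [0.198, 0.01, -0.98]] [0.295 0.54  1.698]
top hex_key [([0.458, 0.169, 0.151], 0.64), ([0.536, 0.656, 0.142], 0.5), ([0.553, 0.349, 0.12], 0.17)]
top key_grip [([0.46, 0.17, 0.153], 0.72), ([0.532, 0.662, 0.146], 0.64)]
top key_stand [([0.599, 0.522, 0.056], 0.96), ([0.448, 0.548, 0.058], 0.81), ([0.454, 0.174, 0.056], 0.8), ([0.462, 0.17, 0.152], 0.17)]
top grinder [([0.552, 0.349, 0.12], 0.63)]
top bolt_head [([0.555, 0.352, 0.121], 0.75)]
top stand_hole [([0.444, 0.544, 0.055], 0.76), ([0.598, 0.513, 0.059], 0.74), ([0.456, 0.175, 0.057], 0.64)]
```

View pics/s.png

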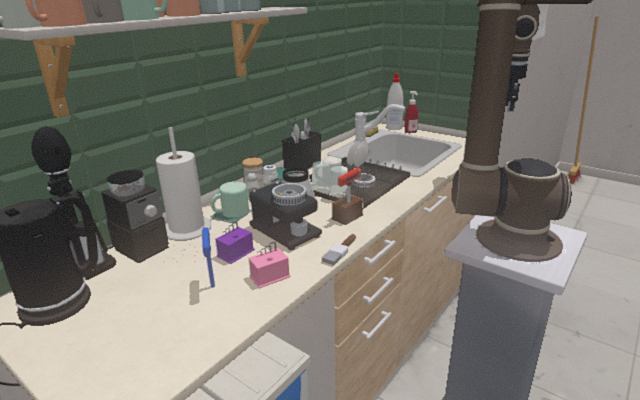

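View pics/t.png

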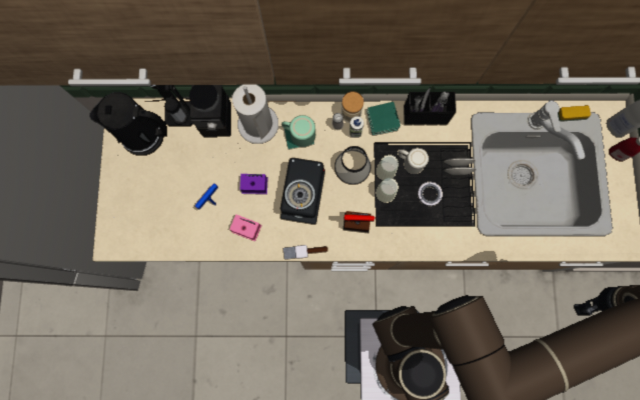

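Top view: the red key is at (358,217) in the dark brown stand at (356,222). The look-alikes are the blue key (207,195), the purple stand (253,183) and the pink stand (245,227). The red key in the dark wooden stand fits the description. The grinder collar is at (299,194). I'll confirm with a crop and measure.

```bash
cat >h.py <<'E'
from station import *
import cv2,numpy as np
def ray(c,uv,z,i=None):
    i=i or camera_info(c);R=np.array(i['R']);t=np.array(i['t'])
    d=R.T@np.array([(uv[0]-i['cx'])/i['fx'],(uv[1]-i['cy'])/i['fy'],1]);o=-R.T@t
    return o+d*(z-o[2])/d[2]
def proj(c,X,i=None):
    i=i or camera_info(c);p=np.array(i['R'])@X+np.array(i['t'])
    return np.array([i['fx']*p[0]/p[2]+i['cx'],i['fy']*p[1]/p[2]+i['cy']])
def red(im):
    h=cv2.cvtColor(im,cv2.COLOR_BGR2HSV);return (((h[...,0]<7)|(h[...,0]>173))&(h[...,1]>170)&(h[...,2]>70)).astype(np.uint8)
def st():
    s=read_state();print(round(s['t'],2),np.round(s['tool_pos'],4),np.round(s['tool_rot'],4),'F',np.round(s['ft_force'],2),'M',np.round(s['torque'],3),'w',round(s['grip_width'],4),'q',np.round(s['qpos'],2));return s
E
python3 - <<'E'
from h import *
b=cv2.imread('pics/t.png');a=cv2.imread('pics/s.png')
m=red(b);m[:180]=0;m[250:]=0;m[:,:330]=0;m[:,400:]=0
ys,xs=np.nonzero(m);P=np.array([ray('top',(x,y),.155)[:2] for x,y in zip(xs,ys)])
print(len(P),P.mean(0),P.min(0),P.max(0),cv2.minAreaRect(P.astype(np.float32)*1000))
# stand edges and collar
print(proj('top',[.46,.17,.155]),proj('top',[.552,.349,.149]))
for uv in((299,194),(283,194),(315,194),(299,178),(299,210)):print(uv,ray('top',uv,.149))
c1=cv2.resize(b[170:250,270:390],None,fx=6,fy=6,interpolation=cv2.INTER_CUBIC)
cv2.imwrite('pics/c.png',c1)
E
```

```text
179 [0.46544537 0.16762559] [0.45318845 0.11850052] [0.475503   0.21289881] ((464.9540710449219, 165.783935546875), (94.36408233642578, 20.493165969848633), 87.24681854248047)
[357.6453084  218.85779471] [301.06562785 190.72179913]
(299, 194) [0.54129281 0.35550576 0.149     ]
(283, 194) [0.54130927 0.40659001 0.149     ]
(315, 194) [0.54127636 0.30445201 0.149     ]
(299, 178) [0.59382396 0.35597415 0.149     ]
(299, 210) [0.48941051 0.35504315 0.149     ]
```

View pics/c.png

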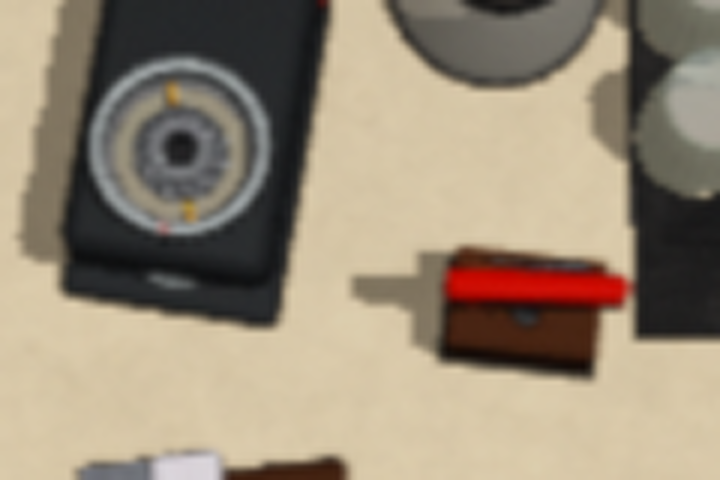

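The crop confirms the red bar at about (360,218) in the brown stand. The collar centre is at about (300,194.5). The grip works out at roughly (0.463,0.167), axis about 87° in world.

Request:
arm_command(deltas=[0,0.035,-0.0355,0,0,0,0.07,-0.071,0,0,0,0.105,-0.1065,0,0,0,0.14,-0.142,0,0,0,0.175,-0.177,0,0])

```text
t: 1.2
tool_pos: [0.2968, -0.2507, 0.2505]
tool_rot: [0.98, 0.198, 0.0, 0.0]
ft_force: [1.8, 0.5, -0.2]
grip_width: 0.0854
```

Request:
arm_command(deltas=[0,0.035,-0.0355,0,0,0,0.07,-0.071,0,0,0,0.105,-0.1065,0,0,0,0.14,-0.142,0,0,0,0.175,-0.177,0,0])

```text
t: 1.7
tool_pos: [0.3892, -0.0192, 0.2507]
tool_rot: [0.98, 0.199, 0.001, 0.0]
ft_force: [0.6, -0.3, -0.3]
grip_width: 0.0856
```

Request:
arm_command(deltas=[0,0.035,-0.0355,0,-8,0,0.07,-0.071,0,-16,0,0.105,-0.1065,0,-24,0,0.14,-0.143,0,-32,0,0.1415,-0.1435,0,-40])

```text
t: 2.2
tool_pos: [0.4647, 0.1707, 0.2493]
tool_rot: [0.85, 0.527, 0.0, -0.001]
ft_force: [-0.3, -0.1, -0.0]
grip_width: 0.0854
```

Request:
arm_command(deltas=[0,0,0,0,-8,0,0,0,0,-16,0,0,0,0,-24.3,0,0,0,0,-24.3])

```text
t: 2.6
tool_pos: [0.4634, 0.1661, 0.2503]
tool_rot: [0.724, 0.69, -0.0, -0.0]
ft_force: [-0.3, -0.3, -0.2]
grip_width: 0.0854
```

```bash
python3 - <<'E'
from h import *
s=st();i=camera_info('wrist');w=camera('wrist');cv2.imwrite('pics/w1.png',w)
m=red(w);n,l,S,C=cv2.connectedComponentsWithStats(m);k=1+np.argmax(S[1:,4]);ys,xs=np.nonzero(l==k)
P=np.array([ray('wrist',(x,y),.155,i)[:2] for x,y in zip(xs,ys)],np.float32)*1000
print(S[k],cv2.minAreaRect(P),-np.array(i['R']).T@i['t'])
E
```

```text
2.6 [0.4634 0.1661 0.2503] [ 0.7239  0.6899 -0.     -0.    ] F [-0.26 -0.28 -0.23] M [ 0.004 -0.019 -0.047] w 0.0854 q [ 0.34  0.06 -0.11  1.4   0.    1.96]
[ 311  157   23  107 2127] ((465.58599853515625, 162.0867919921875), (79.31268310546875, 15.321234703063965), 88.9545669555664) [0.46842274 0.23290226 0.37387789]
```

View pics/w1.png

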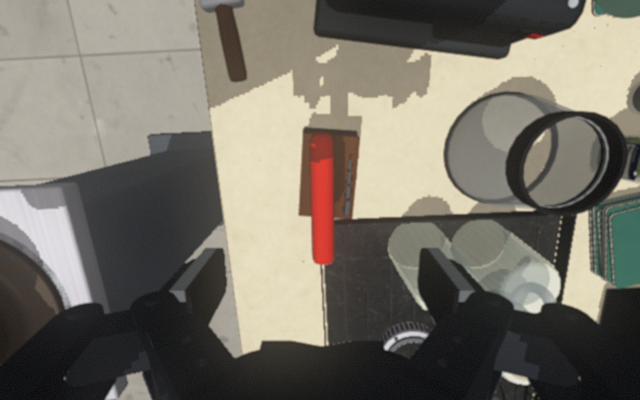

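The wrist image shows the red grip from (320,133) to (323,264), with the brown stand under it and the small bent keys to its right. Next I'll refine its centre and axis.

```bash
python3 - <<'E'
from h import *
w=cv2.imread('pics/w1.png');i=camera_info('wrist')
m=red(w)
for r in range(130,266,8):
    row=w[r,300:345].astype(int);xs=np.nonzero((row[:,2]>90)&(row[:,1]<.45*row[:,2]))[0]+300
    if len(xs):
        u=(xs[0]+xs[-1])/2;print(r,xs[0],xs[-1],w[r,int(u)],np.round(ray('wrist',(u,r),.155,i)[:2],4))
for X in([.465,.117,.155],[.465,.215,.155],[.465,.215,.125],[.463,.166,.155]):print(proj('wrist',X,i))
E
```

```text
138 317 329 [ 53  61 139] [0.4685 0.2145]
146 311 331 [ 52  64 146] [0.4669 0.2092]
154 316 330 [ 50  58 144] [0.468  0.2037]
162 311 332 [ 52  64 220] [0.4667 0.1983]
170 311 332 [ 53  64 220] [0.4664 0.1928]
178 311 333 [ 56  66 220] [0.4665 0.1872]
186 311 333 [ 52  63 219] [0.4662 0.1815]
194 311 333 [ 52  66 219] [0.4659 0.1757]
202 311 333 [ 54  64 221] [0.4656 0.1699]
210 312 333 [ 49  60 218] [0.4656 0.1639]
218 313 332 [ 52  64 219] [0.4653 0.1579]
226 313 333 [ 51  61 218] [0.4654 0.1518]
234 313 333 [ 49  60 217] [0.465  0.1456]
242 313 333 [ 50  60 218] [0.4647 0.1393]
250 313 333 [ 51  62 219] [0.4644 0.133 ]
258 314 332 [ 52  63 218] [0.4641 0.1265]
[324.86897898 269.50901772]
[317.69567319 137.47590479]
[318.17647112 134.1913745 ]
[318.67899416 207.38156446]
```

Request:
arm_command(deltas=[0,0.002,0.002,0.03,-0.5,0,0.002,0.002,0.06,-0.5,0,0.002,0.002,0.085,-0.5,0,0.002,0.002,0.1,-0.5,0,0.002,0.002,0.109,-0.5])

```text
t: 3.15
tool_pos: [0.4648, 0.1676, 0.1399]
tool_rot: [0.722, 0.692, -0.001, -0.0]
ft_force: [0.3, -0.4, -0.4]
grip_width: 0.0852
```

Request:
arm_command(deltas=[0.5,0,0,0,0,0.8,0,0,0,0,1,0,0,0,0,1,0,0,0,0,1,0,0,0,0], squeeze=40)

```text
t: 3.65
tool_pos: [0.4656, 0.168, 0.142]
tool_rot: [0.721, 0.693, 0.0, -0.0]
ft_force: [-2.8, -0.1, 5.4]
grip_width: 0.0165
```

```bash
python3 - <<'E'
from h import *
st()
E
```

```text
3.65 [0.4656 0.168  0.142 ] [ 7.212e-01  6.927e-01  3.000e-04 -0.000e+00] F [-2.78 -0.14  5.38] M [-0.087  0.965 -0.031] w 0.0165 q [ 0.35  0.09 -0.32  1.16  0.    1.96]
```

Request:
arm_command(deltas=[1,0,0,0,0,1,0,0,0,0,1,0,0,-0.01,0,1,0,0,-0.03,0,1,0,0,-0.05,0], squeeze=80)

```text
t: 4.15
tool_pos: [0.4654, 0.1678, 0.1921]
tool_rot: [0.721, 0.693, -0.0, -0.0]
ft_force: [0.6, 0.6, -0.8]
grip_width: 0.0159
```

Request:
arm_command(deltas=[1,0,0,-0.03,0,1,0,0,-0.06,0,1,0,0,-0.09,0,1,0,0,-0.12,0,1,0,0,-0.13,0])

```text
t: 4.65
tool_pos: [0.4663, 0.1681, 0.3247]
tool_rot: [0.721, 0.693, 0.002, 0.001]
ft_force: [0.1, -0.0, -1.6]
grip_width: 0.0156
```

```bash
python3 - <<'E'
from h import *
s=st();w=camera('wrist');cv2.imwrite('pics/w2.png',w);i=camera_info('wrist')
for c in('scene','top'):
  camera(c);print([(np.round(d['point'],4),round(d['p'],2)) for d in search_frame(c,'key_grip')[:3]],[(np.round(d['point'],4),round(d['p'],2)) for d in search_frame(c,'grinder')[:3]])
p=s['tool_pos'];print('tip',proj('wrist',p-[0,0,.13],i),proj('wrist',p,i))
cv2.imwrite('pics/s2.png',camera('scene'))
print('bolt pred',[proj('wrist',[.541,.355,.149],i)])
E
```

```text
4.65 [0.4663 0.1681 0.3247] [0.7212 0.6928 0.0022 0.001 ] F [ 0.12 -0.01 -1.58] M [ 0.039 -0.057  0.036] w 0.0156 q [ 0.35  0.08  0.07  1.56 -0.    1.96]
[(array([0.5325, 0.6666, 0.1282]), 0.93), (array([0.4595, 0.1752, 0.3149]), 0.79)] [(array([0.5372, 0.3909, 0.0906]), 0.81), (array([0.37 , 0.373, 0.017]), 0.73)]
[(array([0.4606, 0.2072, 0.3303]), 0.48)] [(array([0.5521, 0.3474, 0.1236]), 0.76)]
tip [318.72471441 195.21202436] [317.33794092 273.03400745]
bolt pred [array([402.57297916, -49.53750633])]
```

View pics/w2.png

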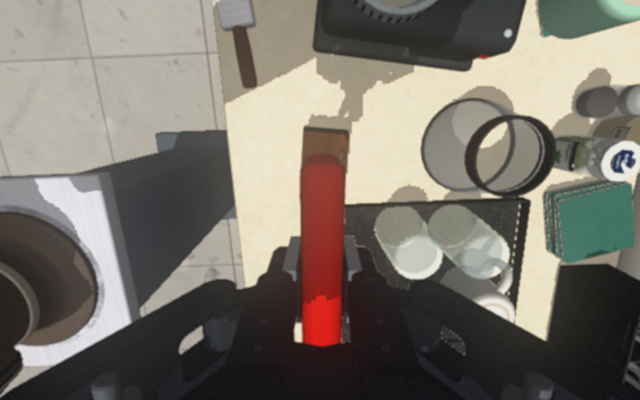

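The key is held (weight about 1.6 N) and the stand is visible below. The collar is only partly in view at (395,0), so I'll move nearer.

Request:
arm_command(deltas=[1,0.025,0.02,0,0,1,0.05,0.04,0,0,1,0.075,0.06,0,0,1,0.09,0.071,0,0,1,0.09,0.071,0,0])

```text
t: 5.55
tool_pos: [0.541, 0.2565, 0.3188]
tool_rot: [0.721, 0.693, -0.001, -0.001]
ft_force: [0.3, -0.4, -1.3]
grip_width: 0.0159
```

```bash
python3 - <<'E'
from h import *
s=st();w=camera('wrist');i=camera_info('wrist');s=st()
print(np.round(i['R'],4).tolist(),np.round(i['t'],4).tolist(),i['fx'],i['cx'],i['cy'])
print('pred',proj('wrist',[.541,.355,.149],i),proj('wrist',s['tool_pos']-[0,0,.13],i))
for q in('bolt_head','grinder'):print(q,[(np.round(d['point'],4),round(d['p'],2)) for d in search_frame('wrist',q)[:3]])
cv2.imwrite('pics/w3raw.png',w);u,v=proj('wrist',[.541,.355,.149],i).astype(int)
y0,x0=max(0,v-100),max(0,u-130);print(y0,x0)
cv2.imwrite('pics/w3.png',cv2.resize(w[y0:y0+200,x0:x0+260],None,fx=3,fy=3,interpolation=cv2.INTER_CUBIC))
E
```

```text
5.55 [0.541  0.2565 0.3188] [ 7.206e-01  6.933e-01 -1.300e-03 -6.000e-04] F [ 0.33 -0.44 -1.33] M [-0.014 -0.03   0.051] w 0.0159 q [0.44 0.29 0.31 1.6  0.   2.05]
5.6 [0.5402 0.2556 0.3195] [ 7.208e-01  6.932e-01 -1.400e-03 -4.000e-04] F [ 0.52 -0.17 -1.29] M [ 0.004 -0.011  0.008] w 0.0163 q [ 0.44  0.29  0.31  1.6  -0.    2.05]
[[0.9992, -0.0391, -0.0027], [-0.037, -0.963, 0.267], [-0.0131, -0.2667, -0.9637]] [-0.5307, 0.2124, 0.52] 321.6276567721869 321.705575678453 198.3014861922035
pred [316.53923639  69.94469457] [320.00807804 194.59326265]
bolt_head [(array([0.5677, 0.3538, 0.1207]), 0.68)]
grinder [(array([0.5734, 0.3554, 0.1211]), 0.61)]
0 186
```

View pics/w3.png

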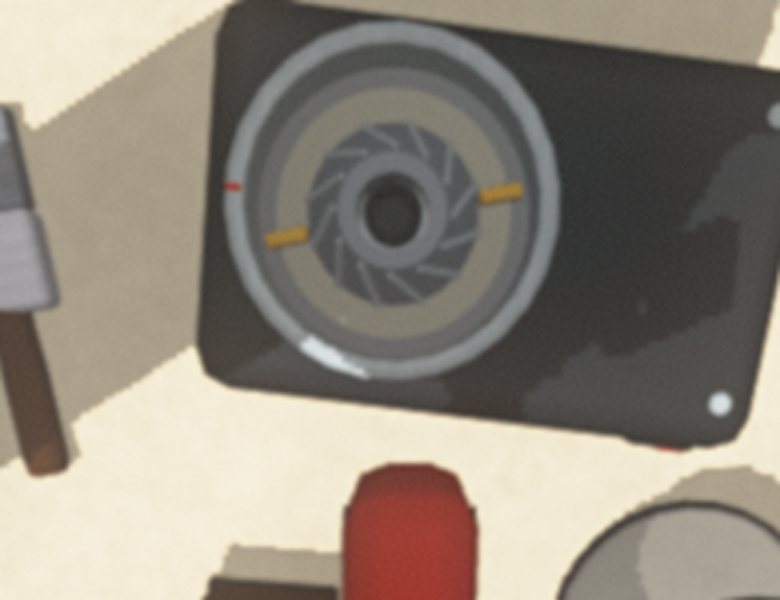

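The crop shows the collar centre at crop (393,201), i.e. image (317,67). The burr nose and bolt bore are at crop (393,211), i.e. image (317,70.3).

```bash
python3 - <<'E'
from h import *
i=camera_info('wrist');s=st()
w=cv2.imread('pics/w3raw.png');g=cv2.cvtColor(w,cv2.COLOR_BGR2GRAY)
# dark bore
m=(g<75).astype(np.uint8);m[:50]=0;m[92:]=0;m[:,:298]=0;m[:,336:]=0
n,l,S,C=cv2.connectedComponentsWithStats(m);print(S,C)
print('nose',ray('wrist',(317,70.3),.142,i),'collar',ray('wrist',(317,67),.149,i))
print('collar extents',[ray('wrist',uv,.149,i)[:2].round(4) for uv in((186+226/3,62),(186+560/3,62),(317,22/3),(317,380/3))])
print('nose extents',[ray('wrist',uv,.142,i)[:2].round(4) for uv in((186+338/3,70.3),(186+447/3,70.3),(317,151/3),(317,267/3))])
print('top', ray('top',(300,194.5),.149))
E
```

```text
5.7 [0.5396 0.2546 0.3207] [ 7.211e-01  6.928e-01 -7.000e-04 -1.000e-04] F [ 1.23 -0.55 -1.51] M [-0.023 -0.013  0.022] w 0.0159 q [ 0.44  0.28  0.31  1.6  -0.    2.05]
[[     0      0    640    400 255643]
 [   308     58     18     24    357]] [[319.50438698 199.68175151]
 [316.35854342  69.35014006]]
nose [0.54097684 0.35472674 0.142     ] collar [0.54116769 0.35659426 0.149     ]
collar extents [array([0.4939, 0.3625]), array([0.5888, 0.3587]), array([0.5432, 0.4021]), array([0.539 , 0.3067])]
nose extents [array([0.5249, 0.3554]), array([0.5568, 0.3541]), array([0.5417, 0.3709]), array([0.5403, 0.3392])]
top [0.53966073 0.35230008 0.149     ]
```

```bash
python3 - <<'E'
from h import *
for k in range(3):
    i=camera_info('wrist');w=camera('wrist')
    g=cv2.cvtColor(w,cv2.COLOR_BGR2GRAY)
    m=(g<75).astype(np.uint8);m[:45]=0;m[95:]=0;m[:,:298]=0;m[:,336:]=0
    n,l,S,C=cv2.connectedComponentsWithStats(m);j=1+np.argmax(S[1:,4])
    print(S[j],C[j],ray('wrist',C[j],.142,i),ray('wrist',C[j],.138,i))
    c=cv2.HoughCircles(cv2.resize(g[0:150,240:400],None,fx=4,fy=4),cv2.HOUGH_GRADIENT_ALT,1.5,50,param1=150,param2=.6,minRadius=55,maxRadius=260)
    if c is not None:
        for x,y,r in c[0][:5]:print('  circ',x/4+240,y/4,r/4,ray('wrist',(x/4+240,y/4),.149,i)[:2],ray('wrist',(x/4+240,y/4),.142,i)[:2])
s=st();cv2.imwrite('pics/w4raw.png',w)
E
```

```text
[309  56  18  24 360] [317.50555556  67.10833333] [0.54153451 0.35732069 0.142     ] [0.54149918 0.3577951  0.138     ]
[308  56  19  24 361] [317.4598338   66.90304709] [0.54157879 0.35741954 0.142     ] [0.5415459  0.35789766 0.138     ]
[308  56  19  24 363] [317.37741047  66.94490358] [0.54162243 0.35740392 0.142     ] [0.54159078 0.35788282 0.138     ]
5.85 [0.5396 0.2543 0.3217] [7.213e-01 6.926e-01 2.000e-04 1.000e-04] F [-0.8  -0.67 -0.94] M [ 0.023  0.027 -0.015] w 0.0162 q [ 0.44  0.28  0.31  1.6  -0.    2.05]
```

Request:
arm_command(deltas=[1,0.025,-0.001,0,-8,1,0.05,-0.002,0,-16,1,0.075,-0.0023,0.01,-24,1,0.102,-0.0023,0.02,-32,1,0.102,-0.0023,0.027,-40])

```text
t: 6.35
tool_pos: [0.5413, 0.3591, 0.2932]
tool_rot: [0.437, 0.899, 0.0, -0.0]
ft_force: [0.3, -0.4, -1.8]
grip_width: 0.0157
```

Request:
arm_command(deltas=[1,0,0,0,-8,1,0,0,0,-16,1,0,0,0,-24,1,0,0,0,-32,1,0,0,0,-40])

```text
t: 6.85
tool_pos: [0.5416, 0.3563, 0.295]
tool_rot: [0.104, 0.995, 0.0, 0.0]
ft_force: [-0.9, -0.8, -1.7]
grip_width: 0.0161
```

Request:
arm_command(deltas=[1,0,0,0,-8,1,0,0,0,-8,1,0,0,0,-8])

```text
t: 7.15
tool_pos: [0.5417, 0.3566, 0.2948]
tool_rot: [0.039, 0.999, 0.0, 0.0]
ft_force: [0.0, 0.4, -0.7]
grip_width: 0.0161
```

```bash
python3 - <<'E'
from h import *
a=camera('scene');b=camera('top');w=camera('wrist');s=st();p=s['tool_pos']
tip=p-[0,0,.132]
for c,im in(('scene',a),('top',b)):
    print(c,'tip',proj(c,tip),'grip',proj(c,p),'bolt',proj(c,[.5415,.3565,.142]),'rim',proj(c,[.5415,.3565,.149]))
u,v=proj('scene',tip).astype(int)
c1=cv2.resize(a[v-45:v+45,u-60:u+60],None,fx=6,fy=6,interpolation=cv2.INTER_CUBIC);print(u-60,v-45)
cv2.imwrite('pics/c5.png',c1);cv2.imwrite('pics/w5.png',w)
E
```

```text
7.3 [0.5418 0.3568 0.2945] [3.840e-02 9.993e-01 1.000e-04 1.000e-04] F [ 0.72  0.84 -0.34] M [-0.012  0.015 -0.009] w 0.0159 q [0.58 0.38 0.39 1.58 0.   0.66]
scene tip [288.33269074 185.13288062] grip [285.84714899 140.23523923] bolt [288.85488657 191.73711155] rim [288.73076993 189.48846171]
top tip [298.39575586 192.94567351] grip [296.29997713 183.36978919] bolt [298.78907428 194.39487897] rim [298.68908941 193.93659904]
228 140
```

View pics/c5.png

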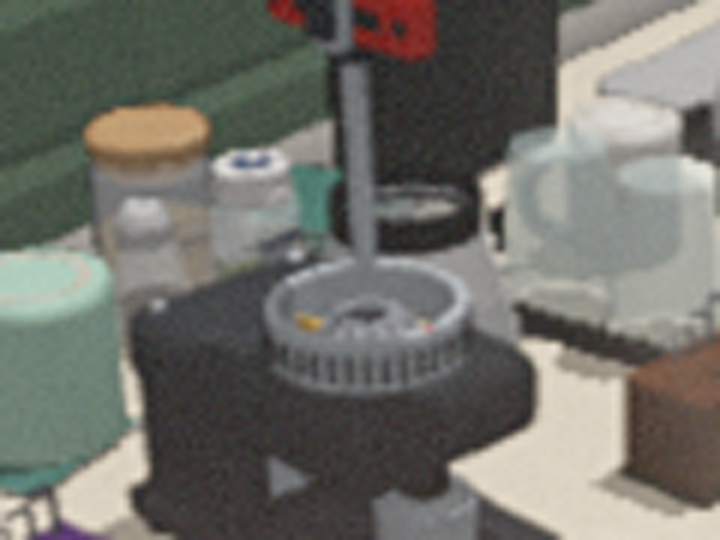

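Scene crop: the blade tip is at image (289,184) and the bore at (289.3,192.5), within about 0.2 px laterally of the predicted alignment. I'll go down gently.

Request:
arm_command(deltas=[1,0,0,0.008,0,1,0,0,0.014,0,1,0,0,0.018,0,1,0,0,0.02,0,1,0,0,0.02,0])

```text
t: 7.8
tool_pos: [0.5417, 0.3569, 0.2738]
tool_rot: [0.038, 0.999, -0.0, -0.0]
ft_force: [-0.3, 0.1, -0.9]
grip_width: 0.0159
```

Request:
arm_command(deltas=[1,0,0,0.001,0,1,0,0,0.002,0,1,0,0,0.003,0])

```text
t: 8.1
tool_pos: [0.5419, 0.357, 0.2714]
tool_rot: [0.037, 0.999, 0.0, 0.0]
ft_force: [0.5, 0.8, -0.9]
grip_width: 0.0158
```

Request:
arm_command(deltas=[1,0,0,0.001,0,1,0,0,0.001,0])

```text
t: 8.3
tool_pos: [0.5418, 0.357, 0.2702]
tool_rot: [0.037, 0.999, -0.0, -0.0]
ft_force: [-0.4, -1.1, -0.9]
grip_width: 0.0161
```

Request:
arm_command(deltas=[1,0,0,0.001,0,1,0,0,0.001,0])

```text
t: 8.5
tool_pos: [0.5418, 0.3571, 0.2695]
tool_rot: [0.037, 0.999, 0.0, -0.0]
ft_force: [0.2, -0.2, 0.1]
grip_width: 0.0162
```

Request:
arm_command(deltas=[1,0,0,0.0007,0,1,0,0,0.0007,0])

```text
t: 8.7
tool_pos: [0.5418, 0.3572, 0.2689]
tool_rot: [0.037, 0.999, 0.0, 0.0]
ft_force: [-2.1, 1.3, 1.5]
grip_width: 0.0161
```

Request:
arm_command(deltas=[1,0,0,0.0007,0,1,0,0,0.0007,0])

```text
t: 8.9
tool_pos: [0.5418, 0.3573, 0.2686]
tool_rot: [0.037, 0.999, 0.001, 0.0]
ft_force: [-1.8, 0.6, 3.9]
grip_width: 0.0161
```

```bash
python3 -c "
from h import *
st()"
```

```text
8.9 [0.5418 0.3573 0.2686] [3.740e-02 9.993e-01 6.000e-04 3.000e-04] F [-1.81  0.64  3.88] M [ 0.281  0.585 -0.015] w 0.0161 q [0.58 0.37 0.32 1.51 0.   0.66]
```

Contact: tip height is about 136.6 mm, which is in the countersink mouth at about 5 N. The side force suggests being about 0.5 mm off. I'll correct that and feel round clockwise in small steps.

Request:
arm_command(deltas=[1,0.0004,0.0002,0,2,1,0.0004,0.0002,0,4,1,0.0004,0.0002,0,4])

```text
t: 9.2
tool_pos: [0.5416, 0.3575, 0.2685]
tool_rot: [0.072, 0.997, 0.0, 0.0]
ft_force: [-1.5, 1.8, 4.5]
grip_width: 0.0162
```

```bash
python3 -c "
from h import *
st()"
```

```text
9.2 [0.5416 0.3575 0.2685] [7.230e-02 9.974e-01 5.000e-04 5.000e-04] F [-1.48  1.77  4.53] M [ 0.377  0.352 -0.016] w 0.0162 q [0.58 0.37 0.32 1.51 0.   0.73]
```

Request:
arm_command(deltas=[1,0.0004,0.0004,0,2,1,0.0004,0.0004,0,4,1,0.0004,0.0004,0,4])

```text
t: 9.5
tool_pos: [0.5414, 0.3578, 0.2684]
tool_rot: [0.107, 0.994, 0.0, 0.001]
ft_force: [-0.4, 1.1, 4.9]
grip_width: 0.0157
```

```bash
python3 -c "
from h import *
st()"
```

```text
9.5 [0.5414 0.3578 0.2684] [1.068e-01 9.943e-01 3.000e-04 5.000e-04] F [-0.44  1.1   4.93] M [0.347 0.093 0.059] w 0.0157 q [ 0.58  0.37  0.32  1.51 -0.    0.8 ]
```

Request:
arm_command(deltas=[1,0.0002,0.0004,0,2,1,0.0002,0.0004,0,4,1,0.0002,0.0004,0,4])

```text
t: 9.8
tool_pos: [0.5413, 0.358, 0.2681]
tool_rot: [0.141, 0.99, 0.0, 0.0]
ft_force: [-0.3, 1.4, 4.1]
grip_width: 0.0164
```

```bash
python3 -c "
from h import *
st()"
```

```text
9.8 [0.5413 0.358  0.2681] [1.412e-01 9.900e-01 0.000e+00 4.000e-04] F [-0.28  1.4   4.07] M [0.11  0.031 0.053] w 0.0164 q [ 0.58  0.37  0.32  1.51 -0.    0.87]
```

Request:
arm_command(deltas=[1,0,0.0002,0.0003,2,1,0,0.0002,0.0003,4,1,0,0.0002,0.0003,4])

```text
t: 10.1
tool_pos: [0.5409, 0.3581, 0.2667]
tool_rot: [0.175, 0.984, -0.001, -0.001]
ft_force: [-0.1, 1.6, -0.9]
grip_width: 0.0157
```

It has dropped and the axial load is gone. I'll press straight down gently with no turning.

Request:
arm_command(deltas=[1,0,0,0.001,0,1,0,0,0.002,0,1,0,0,0.002,0])

```text
t: 10.4
tool_pos: [0.5409, 0.3582, 0.265]
tool_rot: [0.176, 0.984, -0.0, -0.0]
ft_force: [-0.0, 0.4, -2.2]
grip_width: 0.0158
```

```bash
python3 -c "
from h import *
st()"
```

```text
10.4 [0.5409 0.3582 0.265 ] [ 1.758e-01  9.844e-01 -4.000e-04 -4.000e-04] F [-0.02  0.42 -2.19] M [ 0.209  0.158 -0.027] w 0.0158 q [ 0.58  0.37  0.31  1.51 -0.    0.94]
```

Request:
arm_command(deltas=[1,0,0,0.001,0,1,0,0,0.002,0,1,0,0,0.002,0])

```text
t: 10.7
tool_pos: [0.541, 0.3582, 0.2634]
tool_rot: [0.176, 0.984, -0.0, -0.0]
ft_force: [-0.4, 1.3, -1.4]
grip_width: 0.0157
```

Request:
arm_command(deltas=[1,0,0,0.001,0,1,0,0,0.001,0])

```text
t: 10.9
tool_pos: [0.541, 0.3582, 0.2625]
tool_rot: [0.176, 0.984, -0.0, -0.0]
ft_force: [-0.7, -0.6, -0.7]
grip_width: 0.0158
```

```bash
python3 -c "
from h import *
st()"
```

```text
10.9 [0.541  0.3582 0.2625] [ 1.762e-01  9.844e-01 -1.000e-04 -1.000e-04] F [-0.71 -0.58 -0.73] M [-0.008  0.353  0.046] w 0.0158 q [ 0.58  0.37  0.3   1.5  -0.    0.94]
```

Request:
arm_command(deltas=[1,0,0,0.0008,0,1,0,0,0.0008,0])

```text
t: 11.1
tool_pos: [0.541, 0.3582, 0.2623]
tool_rot: [0.176, 0.984, 0.0, 0.0]
ft_force: [-0.9, -0.9, 2.1]
grip_width: 0.0159
```

Request:
arm_command(deltas=[1,0,0,0.0007,0,1,0,0,0.0007,0])

```text
t: 11.3
tool_pos: [0.5411, 0.3583, 0.2622]
tool_rot: [0.176, 0.984, 0.0, 0.001]
ft_force: [-2.1, -1.6, 5.0]
grip_width: 0.0157
```

```bash
python3 -c "
from h import *
st()"
```

```text
11.3 [0.5411 0.3583 0.2622] [1.762e-01 9.844e-01 5.000e-04 5.000e-04] F [-2.09 -1.59  5.  ] M [-0.32   0.738 -0.019] w 0.0157 q [ 0.58  0.37  0.3   1.5  -0.    0.94]
```

Fully home: the bottom contacts 6 mm below the mouth. I'll ease the press and turn clockwise. The first 20° is safe, since at least 34° is needed.

Request:
arm_command(deltas=[1,0,0,-0.0008,0,1,0,0,-0.0008,5,1,0,0,-0.0008,10,1,0,0,-0.0008,15,1,0,0,-0.0008,20])

```text
t: 11.8
tool_pos: [0.5412, 0.3581, 0.2622]
tool_rot: [0.346, 0.938, -0.0, 0.0]
ft_force: [-1.0, -0.3, 2.8]
grip_width: 0.0155
```

```bash
python3 -c "
from h import *
st()"
```

```text
11.8 [0.5412 0.3581 0.2622] [ 3.460e-01  9.383e-01 -1.000e-04  3.000e-04] F [-0.98 -0.33  2.82] M [-0.362  0.516  0.17 ] w 0.0155 q [ 0.58  0.37  0.3   1.5  -0.    1.29]
```

Request:
arm_command(deltas=[1,0,0,0,4,1,0,0,0,8,1,0,0,0,10])

```text
t: 12.1
tool_pos: [0.5412, 0.358, 0.2622]
tool_rot: [0.426, 0.905, -0.0, 0.0]
ft_force: [-2.2, -1.2, 3.7]
grip_width: 0.0161
```

```bash
python3 -c "
from h import *
st()"
```

```text
12.1 [0.5412 0.358  0.2622] [ 4.258e-01  9.048e-01 -1.000e-04  4.000e-04] F [-2.18 -1.23  3.66] M [-0.463  0.454  0.21 ] w 0.0161 q [ 0.58  0.37  0.3   1.5  -0.    1.46]
```

Request:
arm_command(deltas=[1,0,0,0,2,1,0,0,0,4,1,0,0,0,4])

```text
t: 12.4
tool_pos: [0.5412, 0.358, 0.2622]
tool_rot: [0.456, 0.89, -0.0, 0.0]
ft_force: [-0.8, -1.7, 4.1]
grip_width: 0.0159
```

```bash
python3 -c "
from h import *
st()"
```

```text
12.4 [0.5412 0.358  0.2622] [ 4.563e-01  8.898e-01 -1.000e-04  4.000e-04] F [-0.83 -1.7   4.09] M [-0.617  0.542  0.155] w 0.0159 q [ 0.58  0.37  0.3   1.5  -0.    1.53]
```

Request:
arm_command(deltas=[1,0,0,0,2,1,0,0,0,3,1,0,0,0,3])

```text
t: 12.7
tool_pos: [0.5412, 0.358, 0.2622]
tool_rot: [0.479, 0.878, -0.0, 0.0]
ft_force: [-0.4, -1.5, 4.8]
grip_width: 0.0163
```

```bash
python3 -c "
from h import *
st()"
```

```text
12.7 [0.5412 0.358  0.2622] [ 4.792e-01  8.777e-01 -1.000e-04  3.000e-04] F [-0.42 -1.5   4.84] M [-0.752  0.514  0.18 ] w 0.0163 q [ 0.58  0.37  0.3   1.5  -0.    1.58]
```

Request:
arm_command(deltas=[1,0,0,-0.0004,2,1,0,0,-0.0004,3,1,0,0,-0.0004,3])

```text
t: 13.0
tool_pos: [0.5412, 0.3581, 0.2623]
tool_rot: [0.502, 0.865, -0.0, 0.0]
ft_force: [-1.0, -1.5, 2.6]
grip_width: 0.0161
```

```bash
python3 -c "
from h import *
st()"
```

```text
13.0 [0.5412 0.3581 0.2623] [ 5.021e-01  8.648e-01 -2.000e-04  2.000e-04] F [-0.98 -1.53  2.6 ] M [-0.892  0.311  0.193] w 0.0161 q [ 0.58  0.37  0.3   1.5  -0.    1.64]
```

Request:
arm_command(deltas=[1,0,0,0,2,1,0,0,0,3,1,0,0,0,3])

```text
t: 13.3
tool_pos: [0.5412, 0.3581, 0.2622]
tool_rot: [0.525, 0.851, -0.0, 0.0]
ft_force: [-1.1, -2.0, 3.0]
grip_width: 0.0159
```

```bash
python3 -c "
from h import *
st()"
```

```text
13.3 [0.5412 0.3581 0.2622] [ 5.245e-01  8.514e-01 -2.000e-04  2.000e-04] F [-1.12 -1.99  3.05] M [-0.949  0.342  0.119] w 0.0159 q [ 0.58  0.37  0.3   1.5  -0.    1.69]
```

Request:
arm_command(deltas=[1,0,0,0,2,1,0,0,0,3,1,0,0,0,3])

```text
t: 13.6
tool_pos: [0.5412, 0.3581, 0.2622]
tool_rot: [0.547, 0.837, -0.0, 0.0]
ft_force: [-1.2, -3.7, 2.5]
grip_width: 0.016
```

```bash
python3 -c "
from h import *
st()"
```

```text
13.6 [0.5412 0.3581 0.2622] [ 5.466e-01  8.374e-01 -2.000e-04  1.000e-04] F [-1.21 -3.67  2.52] M [-1.052  0.203  0.141] w 0.016 q [ 0.58  0.37  0.3   1.5  -0.    1.74]
```

Request:
arm_command(deltas=[1,0,0,0,2,1,0,0,0,3,1,0,0,0,3])

```text
t: 13.9
tool_pos: [0.5411, 0.3581, 0.2622]
tool_rot: [0.568, 0.823, -0.0, 0.0]
ft_force: [-1.0, -4.0, 2.3]
grip_width: 0.0161
```

```bash
python3 -c "
from h import *
st()"
```

```text
13.9 [0.5411 0.3581 0.2622] [ 5.683e-01  8.228e-01 -1.000e-04  1.000e-04] F [-1.04 -4.01  2.27] M [-1.16   0.171  0.064] w 0.0161 q [ 0.58  0.37  0.3   1.5  -0.    1.79]
```

Request:
arm_command(deltas=[1,0,-0.0003,0,2,1,0,-0.0003,0,2,1,0,-0.0003,0,2])

```text
t: 14.2
tool_pos: [0.541, 0.3581, 0.2623]
tool_rot: [0.582, 0.813, 0.0, 0.0]
ft_force: [-0.5, -4.5, 1.8]
grip_width: 0.0163
```

```bash
python3 -c "
from h import *
st()"
```

```text
14.2 [0.541  0.3581 0.2623] [5.823e-01 8.129e-01 0.000e+00 2.000e-04] F [-0.52 -4.54  1.81] M [-1.207 -0.059  0.179] w 0.0163 q [ 0.58  0.37  0.3   1.5  -0.    1.83]
```

Request:
arm_command(deltas=[1,-0.0005,0,0,2,1,-0.0005,0,0,2,1,-0.0005,0,0,2])

```text
t: 14.5
tool_pos: [0.541, 0.3578, 0.2622]
tool_rot: [0.596, 0.803, 0.0, -0.0]
ft_force: [0.5, -2.4, 2.0]
grip_width: 0.0159
```

```bash
python3 -c "
from h import *
st()"
```

```text
14.5 [0.541  0.3578 0.2622] [ 5.964e-01  8.027e-01  1.000e-04 -1.000e-04] F [ 0.54 -2.4   2.03] M [-0.878 -0.101  0.15 ] w 0.0159 q [0.58 0.37 0.3  1.5  0.   1.86]
```

Request:
arm_command(deltas=[1,-0.0003,0,0,2,1,-0.0003,0,0,2,1,-0.0003,0,0,2])

```text
t: 14.8
tool_pos: [0.5411, 0.3576, 0.2623]
tool_rot: [0.61, 0.792, 0.0, -0.0]
ft_force: [0.5, -1.7, 1.8]
grip_width: 0.0156
```

```bash
python3 -c "
from h import *
st()"
```

```text
14.8 [0.5411 0.3576 0.2623] [ 6.103e-01  7.922e-01  1.000e-04 -1.000e-04] F [ 0.55 -1.68  1.76] M [-0.659 -0.003  0.08 ] w 0.0156 q [0.58 0.37 0.3  1.5  0.   1.9 ]
```

Request:
arm_command(deltas=[1,0,0,0,2,1,0,0,0,2,1,0,0,0,2])

```text
t: 15.1
tool_pos: [0.5411, 0.3576, 0.2623]
tool_rot: [0.624, 0.781, 0.0, -0.0]
ft_force: [0.2, -1.6, 0.8]
grip_width: 0.0155
```

```bash
python3 - <<'E'
from h import *
z=[]
for k in range(6):
    w=camera('wrist');z.append(read_state()['torque'][2])
st();print(np.round(z,3),np.mean(z))
def ax(f):
    m=red(f);n,l,S,C=cv2.connectedComponentsWithStats(m);k=1+np.argmax(S[1:,4]);ys,xs=np.nonzero(l==k)
    e=[];
    for r in range(S[k][1]+15,S[k][1]+S[k][3]-5,12):
        q=xs[ys==r]
        if len(q):e.append((r,q.min(),q.max()))
    return e
for n in('pics/w2.png','pics/w4raw.png','pics/w5.png'):print(n,ax(cv2.imread(n)))
print(ax(w));cv2.imwrite('pics/w6.png',w)
E
```

```text
15.4 [0.5411 0.3575 0.2622] [ 6.244e-01  7.811e-01  0.000e+00 -1.000e-04] F [ 0.38 -2.3   1.2 ] M [-0.503 -0.042  0.133] w 0.0158 q [0.58 0.37 0.3  1.5  0.   1.93]
[0.179 0.171 0.151 0.133 0.187 0.133] 0.15904518500612583
pics/w2.png [(203, np.int64(313), np.int64(340)), (215, np.int64(311), np.int64(341)), (227, np.int64(308), np.int64(341)), (239, np.int64(306), np.int64(342)), (251, np.int64(305), np.int64(342)), (263, np.int64(303), np.int64(341)), (275, np.int64(303), np.int64(341)), (287, np.int64(303), np.int64(341)), (299, np.int64(302), np.int64(341)), (311, np.int64(302), np.int64(341)), (323, np.int64(303), np.int64(341)), (335, np.int64(303), np.int64(340))]
pics/w4raw.png [(189, np.int64(309), np.int64(336)), (201, np.int64(306), np.int64(342)), (213, np.int64(302), np.int64(342)), (225, np.int64(303), np.int64(342)), (237, np.int64(302), np.int64(342)), (249, np.int64(302), np.int64(342)), (261, np.int64(302), np.int64(341)), (273, np.int64(302), np.int64(342)), (285, np.int64(302), np.int64(341)), (297, np.int64(302), np.int64(342)), (309, np.int64(302), np.int64(341))
[... 462 characters left out ...]
9, np.int64(302), np.int64(341)), (311, np.int64(302), np.int64(341)), (323, np.int64(303), np.int64(340)), (335, np.int64(303), np.int64(340))]
[(171, np.int64(304), np.int64(342)), (183, np.int64(302), np.int64(343)), (195, np.int64(302), np.int64(343)), (207, np.int64(303), np.int64(343)), (219, np.int64(302), np.int64(342)), (231, np.int64(303), np.int64(342)), (243, np.int64(302), np.int64(342)), (255, np.int64(302), np.int64(343)), (267, np.int64(302), np.int64(342)), (279, np.int64(302), np.int64(342)), (291, np.int64(302), np.int64(341)), (303, np.int64(302), np.int64(341)), (315, np.int64(302), np.int64(342)), (327, np.int64(303), np.int64(340)), (339, np.int64(303), np.int64(340))]
```

The grip hasn't slipped and the mean torque is 0.159 N m, so the bolt is still running and not yet at its stop.

Request:
arm_command(deltas=[1,0,0,0,1,1,0,0,0,2,1,0,0,0,2])

```text
t: 15.7
tool_pos: [0.541, 0.3574, 0.2623]
tool_rot: [0.638, 0.77, -0.0, -0.0]
ft_force: [0.4, -1.2, -0.0]
grip_width: 0.0162
```

```bash
cat > t.py <<'E'
from h import *
z=[]
for k in range(3):
    camera('top');z.append(read_state()['torque'][2])
st();print(np.round(z,3),np.mean(z))
E
python3 t.py
```

```text
15.85 [0.541  0.3574 0.2622] [ 6.38e-01  7.70e-01 -0.00e+00 -1.00e-04] F [ 0.03 -1.08  1.54] M [-0.463 -0.138  0.137] w 0.0158 q [0.58 0.37 0.3  1.5  0.   1.97]
[0.193 0.141 0.137] 0.15686974339765464
```

Request:
arm_command(deltas=[1,0,0,0,1,1,0,0,0,2,1,0,0,0,2])

```text
t: 16.15
tool_pos: [0.541, 0.3574, 0.2623]
tool_rot: [0.652, 0.759, -0.0, 0.0]
ft_force: [0.8, -1.1, 1.2]
grip_width: 0.016
```

```bash
python3 t.py
```

```text
16.3 [0.541  0.3574 0.2622] [ 0.6513  0.7588 -0.     -0.    ] F [-0.35 -1.49 -0.08] M [-0.497 -0.035  0.224] w 0.0159 q [0.58 0.37 0.3  1.5  0.   2.  ]
[0.312 0.238 0.224] 0.25782050200812173
```

Torque is climbing (0.26 N m), so the bolt is meeting its stop. One more small step.

Request:
arm_command(deltas=[1,0,0,0,0.8,1,0,0,0,0.8])

```text
t: 16.5
tool_pos: [0.541, 0.3574, 0.2622]
tool_rot: [0.657, 0.754, -0.0, -0.0]
ft_force: [-0.5, -1.8, -0.2]
grip_width: 0.0159
```

```bash
python3 t.py
```

```text
16.65 [0.541  0.3574 0.2622] [ 6.567e-01  7.542e-01 -1.000e-04 -0.000e+00] F [ 0.02 -1.77  0.47] M [-0.553 -0.034  0.253] w 0.0157 q [0.58 0.37 0.3  1.5  0.   2.02]
[0.281 0.294 0.253] 0.2761989073440784
```

Request:
arm_command(deltas=[1,0,0,0,1,1,0,0,0,1])

```text
t: 16.85
tool_pos: [0.541, 0.3574, 0.2623]
tool_rot: [0.663, 0.748, -0.0, -0.0]
ft_force: [-0.6, -2.4, -0.2]
grip_width: 0.0162
```

```bash
python3 t.py
```

```text
17.0 [0.541  0.3574 0.2622] [ 6.632e-01  7.484e-01 -1.000e-04 -0.000e+00] F [-0.06 -1.7  -0.35] M [-0.568 -0.025  0.376] w 0.016 q [ 0.58  0.37  0.3   1.5  -0.    2.03]
[0.272 0.359 0.376] 0.33591904525312594
```

Firm at about 0.34 N m. I'll back off within the play to unload, then lift straight out.

Request:
arm_command(deltas=[1,0,0,0,-2,1,0,0,0,-4,1,0,0,0,-4])

```text
t: 17.3
tool_pos: [0.5411, 0.3574, 0.2622]
tool_rot: [0.637, 0.771, -0.0, -0.0]
ft_force: [0.4, -1.1, -0.4]
grip_width: 0.0157
```

```bash
python3 t.py
```

```text
17.45 [0.5411 0.3574 0.2623] [ 0.637   0.7708 -0.     -0.    ] F [ 0.32 -1.91 -0.34] M [-0.433  0.063  0.138] w 0.0156 q [0.58 0.37 0.3  1.5  0.   1.97]
[0.172 0.136 0.138] 0.14833235574306322
```

Request:
arm_command(deltas=[1,0,0,0,-2,1,0,0,0,-3.5,1,0,0,0,-3.5])

```text
t: 17.75
tool_pos: [0.5411, 0.3575, 0.2623]
tool_rot: [0.613, 0.79, 0.0, -0.0]
ft_force: [0.5, -1.4, -0.6]
grip_width: 0.016
```

```bash
python3 t.py
```

```text
17.9 [0.5411 0.3575 0.2623] [ 6.131e-01  7.900e-01  1.000e-04 -1.000e-04] F [ 0.61 -0.68  0.6 ] M [-0.321 -0.024 -0.048] w 0.0158 q [0.58 0.37 0.3  1.5  0.   1.9 ]
[-0.015  0.021 -0.048] -0.014095231887996754
```

Request:
arm_command(deltas=[1,0,0,-0.004,0,1,0,0,-0.008,0,1,0,0,-0.014,0,1,0,0,-0.03,0,1,0,0,-0.06,0])

```text
t: 18.4
tool_pos: [0.5405, 0.3573, 0.3214]
tool_rot: [0.613, 0.79, -0.002, -0.001]
ft_force: [0.1, 0.5, -0.2]
grip_width: 0.0159
```

```bash
python3 - <<'E'
from h import *
a=camera('scene');s=st();p=s['tool_pos']
print(proj('scene',p-[0,0,.132]),proj('scene',p))
u,v=proj('scene',p-[0,0,.132]).astype(int);cv2.imwrite('pics/c7.png',cv2.resize(a[v-60:v+40,u-60:u+60],None,fx=6,fy=6,interpolation=cv2.INTER_CUBIC));print(u-60,v-60)
b=p[:2];f=2*np.arctan2(s['tool_rot'][1],s['tool_rot'][0]);d=np.array([.4656,.168])-b
print('phi',np.degrees(f),'tx',d@[np.cos(f),np.sin(f)],'ty',d@[np.sin(f),-np.cos(f)])
E
```

```text
18.45 [0.541  0.3576 0.3279] [6.129e-01 7.902e-01 2.300e-03 6.000e-04] F [-3.03 -1.53  2.41] M [-0.142  0.225 -0.013] w 0.0158 q [0.58 0.39 0.48 1.65 0.   1.9 ]
[287.74639955 174.29529343] [285.20113018 128.30706444]
227 114
phi 104.40545693505885 tx -0.16489953120101086 ty -0.1202248882650952
```

View pics/c7.png

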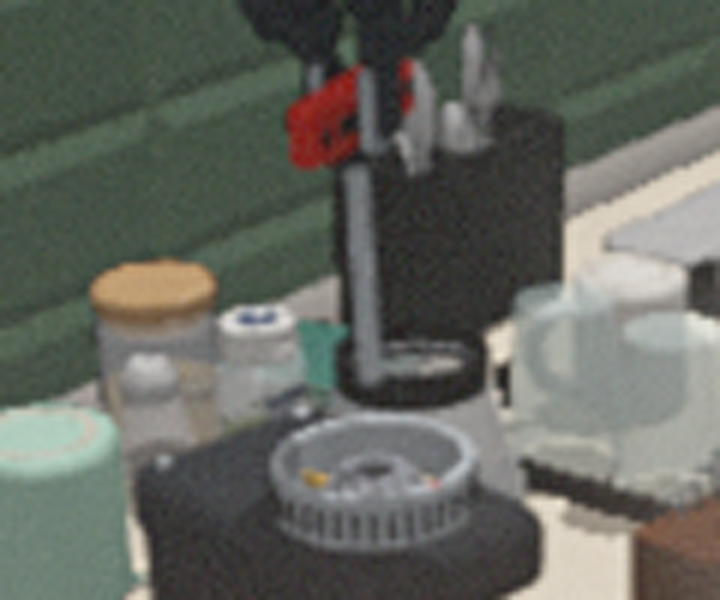

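The crop shows the blade upright, its tip at image (288.5,178), clear of the collar. Moving back over the stand.

Request:
arm_command(deltas=[1,-0.033,-0.024,0,4,1,-0.066,-0.048,0,8,1,-0.099,-0.072,0,12,1,-0.132,-0.096,0,16,1,-0.165,-0.12,0,16.6])

```text
t: 18.95
tool_pos: [0.4651, 0.1666, 0.323]
tool_rot: [0.721, 0.693, 0.001, 0.0]
ft_force: [-0.3, -0.5, -0.6]
grip_width: 0.0163
```

Request:
arm_command(deltas=[1,0,0,0.04,0,1,0,0,0.08,0,1,0,0,0.11,0,1,0,0,0.11,0,1,0,0,0.11,0])

```text
t: 19.45
tool_pos: [0.466, 0.1679, 0.2134]
tool_rot: [0.72, 0.693, 0.0, -0.0]
ft_force: [-0.5, -0.6, -0.4]
grip_width: 0.016
```

```bash
python3 - <<'E'
from h import *
a=camera('scene');s=st();p=s['tool_pos'];tip=p-[0,0,.132]
print(proj('scene',tip),proj('scene',p),'hole',proj('scene',[.4656,.168,.058]))
u,v=proj('scene',tip).astype(int);cv2.imwrite('pics/c8.png',cv2.resize(a[v-60:v+40,u-60:u+60],None,fx=6,fy=6,interpolation=cv2.INTER_CUBIC));print(u-60,v-60)
f=2*np.arctan2(s['tool_rot'][1],s['tool_rot'][0]);d=np.array([.4656,.168])-p[:2]
print('phi',np.degrees(f),'tx',d@[np.cos(f),np.sin(f)],'ty',d@[np.sin(f),-np.cos(f)])
E
```

```text
19.5 [0.4666 0.1681 0.2143] [7.205e-01 6.935e-01 1.100e-03 4.000e-04] F [ 0.22 -0.46 -1.31] M [-0.005 -0.081  0.003] w 0.0156 q [ 0.35  0.07 -0.18  1.32  0.    1.95]
[348.11739263 193.98781918] [348.39653925 153.71872641] hole [348.36597832 201.11813328]
288 133
phi 87.81006717220633 tx -0.00017513984288033843 ty -0.001016769292136611
```

View pics/c8.png

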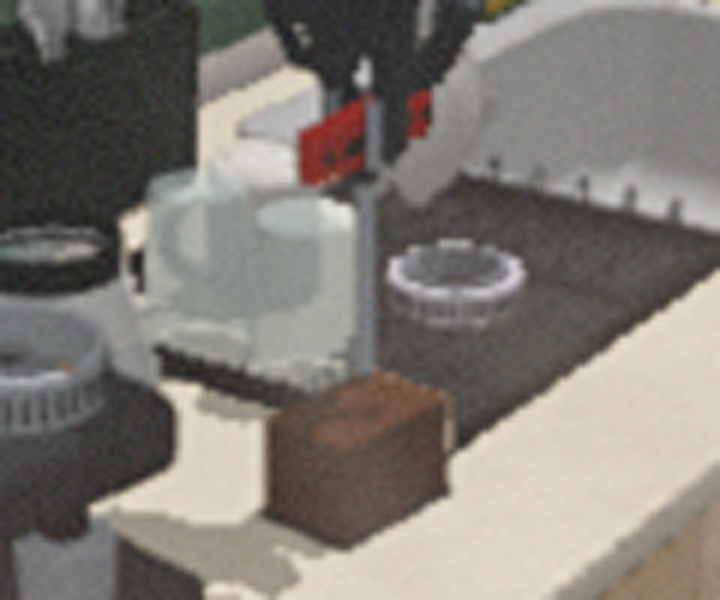

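The crop shows the tip at (366,375), just above the stand's top, with the hole's dark spot at about (373,406). This agrees with the recorded pose to within a pixel or so, so I'll go down gently.

Request:
arm_command(deltas=[1,0,-0.0006,0.01,0,1,0,-0.0006,0.018,0,1,0,-0.0006,0.022,0,1,0,-0.0006,0.025,0,1,0,-0.0006,0.027,0])

```text
t: 20.0
tool_pos: [0.4652, 0.1678, 0.185]
tool_rot: [0.721, 0.693, -0.0, -0.0]
ft_force: [0.5, -0.7, -0.7]
grip_width: 0.0158
```

Request:
arm_command(deltas=[1,0,0,0.002,0,1,0,0,0.003,0,1,0,0,0.003,0])

```text
t: 20.3
tool_pos: [0.4652, 0.1678, 0.1822]
tool_rot: [0.721, 0.693, -0.0, -0.0]
ft_force: [-0.1, -0.8, -1.8]
grip_width: 0.0158
```

```bash
python3 -c "
from h import *
st()"
```

```text
20.3 [0.4652 0.1678 0.1822] [ 0.7205  0.6934 -0.     -0.    ] F [-0.1  -0.79 -1.78] M [-0.022  0.041  0.002] w 0.0158 q [ 0.35  0.08 -0.24  1.25  0.    1.96]
```

The tip is inside the hole with no side force. Continuing down.

Request:
arm_command(deltas=[1,0,0,0.008,0,1,0,0,0.016,0,1,0,0,0.024,0,1,0,0,0.032,0,1,0,0,0.036,0])

```text
t: 20.8
tool_pos: [0.4648, 0.1676, 0.145]
tool_rot: [0.721, 0.693, -0.001, -0.0]
ft_force: [0.1, 0.3, -1.5]
grip_width: 0.0157
```

Request:
arm_command(deltas=[1,0,0,0.001,0,1,0,0,0.002,0,1,0,0,0.002,0])

```text
t: 21.1
tool_pos: [0.4653, 0.1678, 0.1444]
tool_rot: [0.721, 0.693, 0.0, -0.0]
ft_force: [-0.6, -0.4, -2.3]
grip_width: 0.0161
```

```bash
python3 -c "
from h import *
st()"
```

```text
21.1 [0.4653 0.1678 0.1444] [ 7.205e-01  6.934e-01  1.000e-04 -0.000e+00] F [-0.63 -0.37 -2.29] M [ 0.039  0.156 -0.01 ] w 0.0161 q [ 0.35  0.09 -0.31  1.17  0.    1.96]
```

Request:
arm_command(deltas=[1,0,0,0.001,0,1,0,0,0.0018,0,1,0,0,0.0018,0])

```text
t: 21.4
tool_pos: [0.4653, 0.1678, 0.1425]
tool_rot: [0.721, 0.693, 0.0, -0.0]
ft_force: [-1.4, -0.6, -1.6]
grip_width: 0.0158
```

```bash
python3 -c "
from h import *
st()"
```

```text
21.4 [0.4653 0.1678 0.1425] [ 7.205e-01  6.934e-01  1.000e-04 -0.000e+00] F [-1.44 -0.57 -1.58] M [ 0.019  0.24  -0.01 ] w 0.0158 q [ 0.35  0.09 -0.32  1.16  0.    1.96]
```

Request:
arm_command(deltas=[1,0,0,0.0007,0,1,0,0,0.0007,0])

```text
t: 21.6
tool_pos: [0.4654, 0.1678, 0.1422]
tool_rot: [0.721, 0.693, 0.0, 0.0]
ft_force: [-1.4, 1.0, 2.5]
grip_width: 0.0156
```

Request:
arm_command(deltas=[0.75,0,0,0,0,0.6,0,0,0,0,0.3,0,0,0,0,0,0,0,0,0,0,0,0,0,0], squeeze=20)

```text
t: 22.1
tool_pos: [0.4653, 0.1678, 0.1417]
tool_rot: [0.721, 0.693, -0.0, 0.0]
ft_force: [-1.0, -0.5, -1.2]
grip_width: 0.076
```

```bash
python3 -c "
from h import *
st();w=camera('wrist');m=red(w);print(m.sum());cv2.imwrite('pics/w9.png',w)
a=camera('scene');cv2.imwrite('pics/s9.png',cv2.resize(a[130:235,285:425],None,fx=5,fy=5,interpolation=cv2.INTER_CUBIC))"
```

```text
22.1 [0.4653 0.1678 0.1417] [ 0.7205  0.6934 -0.      0.    ] F [-1.04 -0.48 -1.25] M [ 0.003 -0.009 -0.024] w 0.076 q [ 0.35  0.09 -0.32  1.16 -0.    1.96]
6454
```

View pics/s9.png

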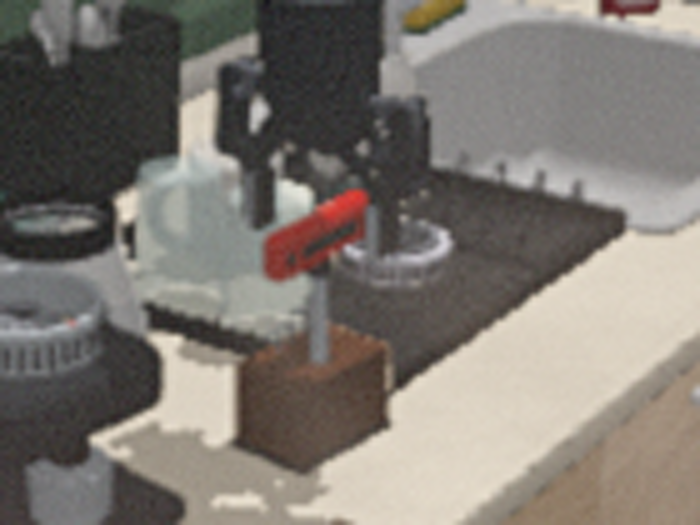

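The fingers are open, and the key stands upright in the stand with its grip at crop (318,235) and blade entering at (318,360). It bottomed out before I let go. Retreating upward.

Request:
arm_command(deltas=[0,0,0,-0.01,0,0,0,0,-0.03,0,0,0,0,-0.06,0,0,0,0,-0.09,0,0,0,0,-0.12,0])

```text
t: 22.7
tool_pos: [0.4652, 0.1677, 0.2638]
tool_rot: [0.721, 0.693, 0.0, 0.0]
ft_force: [0.7, 0.8, 1.0]
grip_width: 0.0853
```

Request:
arm_command(deltas=[0,0,0,-0.02,0,0,0,0,-0.02,0,0,0,0,-0.02,0])

```text
t: 23.0
tool_pos: [0.4655, 0.1678, 0.2822]
tool_rot: [0.721, 0.693, 0.001, 0.0]
ft_force: [-0.3, -0.3, -1.4]
grip_width: 0.0853
```

```bash
python3 - <<'E'
from h import *
st();a=camera('scene')
print([(np.round(d['point'],3),round(d['p'],2)) for d in search_frame('scene','key_grip')[:3]])
for n in('hopper','upper_burr','brush'):print(n,[(np.round(d['point'],3),round(d['p'],2)) for d in search_frame('scene',n)[:1]])
w=camera('wrist');cv2.imwrite('pics/fin.png',np.hstack([cv2.resize(w,(400,250)),cv2.resize(a[130:255,240:440],(400,250))]))
E
```

```text
23.0 [0.4655 0.1678 0.2822] [7.205e-01 6.934e-01 5.000e-04 2.000e-04] F [-0.28 -0.32 -1.36] M [-0.073 -0.024 -0.014] w 0.0853 q [ 0.35  0.07 -0.03  1.47 -0.    1.96]
[(array([0.532, 0.666, 0.132]), 0.75), (array([0.456, 0.173, 0.139]), 0.56)]
hopper [(array([0.653, 0.179, 0.101]), 0.71)]
upper_burr [(array([ 0.563, -0.068,  0.015]), 0.81)]
brush [(array([0.368, 0.374, 0.016]), 0.66)]
```

View pics/fin.png

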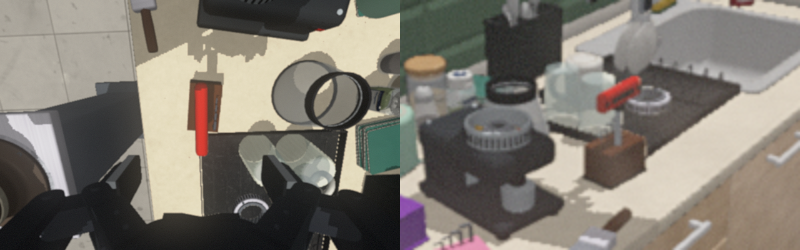

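The key stands upright in its stand with its grip at (202,120) on the left and (618,93) on the right. The gripper is clear of it, and the parts around the grinder look unmoved.

```bash
python3 -c "
from station import *
print(close_job())"
```

```text
the job is handed in; nothing more can be done
None
```

The burr bolt is tight against its stop, and the red hex key is back upright in the dark wooden stand, released. I handed the job in at about 23 s of the 72 s allowed.

- **Finding the socket:** I felt round clockwise in 4° steps at about 5 N. The key dropped in after about 16° and bottomed 6 mm below the mouth before I turned the bolt.
- **Tightening:** The bolt ran at about 0.15–0.16 N m over roughly 57–60°, including play. The torque then climbed to a mean of about 0.34 N m (highest single reading 0.38), and I stopped there. I backed off about 7.5° to unload the key, down to about 0 N m, and lifted it straight out.
- **Last checks:** The final pictures show the key upright in its hole and the gripper open, about 140 mm above where it let go. The hopper, upper burr and brush look unmoved by eye. I didn't measure their positions at the start, so I can't confirm that with numbers.
- **Disagreements:**
  - While turning, a side load of up to 4.5 N built up from a slight misalignment, and I corrected it part-way.
  - Single torque readings scatter by about ±0.05 N m.
  - The network's final position for the grip was about 10 mm off in x from where the arm released it. The pictures show the key seated.

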